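# Unlatch the parts cage and hold its gate open

### The job

Open the parts cage for a workmate who is going to reach in: pinch the two tabs of the yellow catch together, then those of the blue catch, all the way, and then take the black knob and swing the gate past its click stop until it stands wide open, about square to the front of the cage. The gate is sprung and swings back by itself, so finish while still gripping the knob with the gate held still and wide open. Do not knock over or shove the mug, the tape roll or the screwdriver.

Things in the scene. Friction and masses are not known exactly. Their poses are not given: they have to be found in the camera images.
- cage: plywood parts cage, 130 deep x 230 wide x 90 mm high, fixed to the bench at another place and yaw each time. Origin: on the bench, in the plane of the closed gate, mid width. x points into the cage, y left along its front, z up. Its deck (top z = 90 mm) carries both catches; the barred gate in front is hinged at the right (-y) end. But for tabs and knob all lies below z = 110 mm
- first_catch (a point): midpoint between the yellow catch's two tabs, 122 mm above the bench; axes as the cage's. Tabs: upright plates, 26 mm wide in x, 8 thick in y, from z = 92 to 142 mm; outer faces 52 mm apart in y at the start (26 either side), 26 mm when fully squeezed. Each slides separately in y with about 4 N friction and stays where left. Nothing else within 65 mm of it in y rises above 110 mm but the knob
- second_catch (a point): the same for the blue catch, 120 mm to the right (-y) of the yellow one, same shape and size. A red block between its steel feet bars its tabs, and is drawn back only as the yellow catch is squeezed
- first_left (a joint): travel in m of the yellow catch's left (+y) tab towards the middle: 0 out, 0.013 at its stop; the catch is released once both tabs are in by 0.009
- first_right (a joint): travel in m of the yellow catch's right (-y) tab towards the middle, likewise 0 to 0.013, released from 0.009
- second_left (a joint): travel in m of the blue catch's left (+y) tab towards the middle, likewise 0 to 0.013, released from 0.009
- second_right (a joint): travel in m of the blue catch's right (-y) tab towards the middle, likewise 0 to 0.013, released from 0.009
- gate (a joint): angle of the gate in rad: 0 closed, grows as the knob swings towards the robot and then to its right (anticlockwise from above), stop at 1.75. A spring closes it (0.3 N m when wide open); a sprung click stop is passed between 0.3 and 0.9 rad (about 0.5 N m); let go beyond it, the gate swings back to 0.9 rad or less
- gate_knob (a point): point on the axis of the gate's black upright knob, 122 mm above the bench. A round post 20 mm in diameter (22 at its top, z = 148 mm) on an arm whose top lies at z = 84 mm; it stands 45 mm in front of the gate, 166 mm from the hinge axis. Being round, it may turn in the fingers. Its axes turn with the gate
- gate_hinge (a point): point on the gate's vertical hinge axis, 122 mm above the bench, at the right end of the cage's front; axes as the cage's
- mug: white mug 78 mm across, 92 mm high, a bystander to the right of the cage; origin at its underside
- tape_roll: masking tape roll 96 mm across, 24 mm high, a bystander to the left of the cage; origin at its underside
- screwdriver: red-handled screwdriver, 200 x 34 x 38 mm, a bystander near the right front of the bench; origin at its underside

How it is judged (in metres and radians):
On the way, in this order (a step that is already met when the one before it is completed fails the run):
1. both tabs of the yellow catch are squeezed in by 9 mm, the blue ones still out (value of joint each of first_left, first_right above 0.009 m and value of joint any of second_left, second_right below 0.004 m), for 0.1 s.
2. both tabs of the blue catch are squeezed in by 9 mm, the gate still shut (value of joint each of second_left, second_right above 0.009 m and value of joint gate below 0.15 rad), for 0.1 s.
3. the gate is past its click stop, drawn by the fingers (value of joint gate above 0.95 rad and contact force between the fingers and gate above 0.5 N), for 0.1 s.
At the end, for the whole second after the job is handed in: the gate stands at least 1.25 rad (72 degrees) open and still (under 0.1 rad/s), held there by the fingers on its knob (touching the gate with more than 0.5 N, the grasp point within 50 mm of the knob point) (value of joint gate above 1.25 rad and velocity of joint gate between -0.1 and 0.1 rad/s and contact force between the fingers and gate above 0.5 N and distance between the grasp point and gate_knob below 0.05 m); the arm keeps its last pose, push and grip.
It fails at once if the mug, the tape roll or the screwdriver is shoved more than 30 mm or the mug tipped (distance of any of mug, tape_roll, screwdriver from where it was at the start of the episode above 0.03 m or angle between mug's own z axis and vertical above 0.4 rad).
It also fails if it takes over 61 s, if anything falls off the work surface, if the arm or the gripper's body presses on something with over 40 N, if the wrist force passes 120 N, or if a joint passes its speed limit or range.

### The arm

A 6-joint arm with a two-finger parallel gripper is mounted at the origin on a cart in front of the work surface, level with it; the furniture and walls round the work are solid. World frame = base frame: x ahead of the robot, y to its left, z up, the work surface at z = 0. Lengths are in m, angles in degrees, forces in N, time in s.
With the tool pointing down it reaches from about 0.4 to 0.825 m from the base axis. Payload 7 kg.
Tool frame: the origin (TCP) lies midway between the tips of the shut fingers; the grasp point (between the pads) lies ctrl.tcp_to_grasp behind it (ctrl.tcp_to_grasp is the distance from the TCP to the grasp point, in m); z points along the fingers, y is the line along which they close (so a half turn about z gives the same grasp; the last joint's range is limited). The gripper opens to 88 mm and grips with 3 to 60 N. Pads are 19 mm wide; open, the fingers measure 130 mm over their backs; the gripper's body (78 mm by 193 mm) begins 47 mm behind the grasp point.
Start: joints at [82.684, 20.546, 0.682, 0, -70.136, -16.507], TCP at [0.273, 0.617, 0.227] pointing down, gripper open.
Joint ranges: [-176.03, 176.03], [-82.01, 121.73], [-58.28, 71.71], [-173.87, 95.51], [-174.79, -0.11], [-173.66, 173.66]. Speed limits (degrees/s): [136.94, 136.94, 172.46, 180, 180, 180].

### API

Orientations are given as [roll, pitch, yaw] about the fixed x, y, z axes, in that order (R = Rz(yaw) Ry(pitch) Rx(roll)).
In Python, from plant import ctrl, imaging, close_job gives the robot as it stands.
- The arm moves only by the shell command python3 -m crank 'ROWS'. ROWS is JSON, a list of rows, each a list of 3 entries, a list of its own where there are three numbers: the shift along the world's x, y, z in m, then the turn, a rotation vector about the world's x, y, z in degrees, then the opening, from -1 (shut) to 1 (fully open), so that 0 is half open. A call has 1 to 12 rows; each row shifts and turns the commanded pose from where the row before left it; what a row does not reach is not made up. A row lasts 1/10 s, in which the tool goes at most 50 mm and 8.59 degrees, less where a joint would pass 70% of its speed; a pose out of reach is approached as far as the arm can. A call is refused whole if a number of a shift passes 0.05 or a number of a turn 8.59, either way. A call with a gripper value outside its range is refused whole. The fingers move at their own pace and stop on an object; the grip force is fixed at half the most. Time passes only in rows, so rows that do not move let the fingers close. It gives the time, the measured TCP pose, the force, the opening and the grip force at its end, in the units of the state.
- ctrl.get_obs(): the state, without advancing time (a new reading comes with each control period).
- imaging.snapshot(name): name is "scene" or "side" or "wrist"; returns (picture, depth): 480x640x3 uint8, blue, green, red; 480x640 float32, m along the optical axis (not along the pixel's ray), 0 where there is no reading.
- imaging.camera_model(name): a dict with "mtx" (3x3 intrinsics, pixels), "D" ([k1, k2, p1, p2, k3] as OpenCV has them; the pictures are not rectified), "R" (3x3) and "t" (3): a world point X has camera coordinates R X + t. Camera axes: x right, y down, z forward; pixel columns grow to the right and rows downward; lengths in m; the calibration is good to about 2 mm. A picture is of the moment at which its call begins: read the wrist's pose just before it. camera_model takes no time and is no camera call; for the wrist camera it gives the pose at the moment of the call.
- close_job(): hands the job in; it is judged then, once.
The state is a dict: "clock": time; "joint_pos": joint angles; "qvel": joint speeds; "tau": joint torques, N m; "tool_pos": TCP position; "orientation": TCP orientation; "force": force on the tool from outside, world axes, zero at the start; "moment": the same for the moment, N m; "opening": finger opening in m; "gripper_force": force on a finger pad.
Only numpy, scipy, OpenCV 4.12 (cv2) and the standard library are available. Lean on these libraries where they do the work, as an engineer would, in place of code of your own. Each camera call takes 0.05 s, during which the arm holds its last target. There are 200 camera calls.

## Working session

There is one attempt and no reset: what is moved stays moved. The work goes in short steps, Python scripts to look and compute and a shell command to move; the robot and the scene stay as the last step left them, time stands still between calls to the robot, and variables do not carry over. Pictures are saved under pics/ and viewed, at most 10 in all, crops included, and the job is handed in when it is done.

```bash
ls; mkdir -p pics; python3 - <<'E'
from plant import ctrl, imaging
import cv2,numpy as np
print(ctrl.get_obs(), ctrl.tcp_to_grasp)
for n in ("scene","side"):
    p,d=imaging.snapshot(n); cv2.imwrite(f"pics/{n}0.png",p); np.save(f"{n}0.npy",d)
    m=imaging.camera_model(n); print(n,m)
E
```

```text
pics
{'clock': 0.0, 'joint_pos': array([ 8.26820700e+01,  2.05895628e+01,  6.32233129e-01, -1.91358290e-02,
       -7.01364974e+01, -1.65063903e+01]), 'qvel': array([ 0.06647731,  0.02369884, -0.03938306, -0.08077632, -0.01530224,
       -0.02743159]), 'tau': array([-1.30442904e-04, -5.82711482e+01,  2.93071997e+01,  6.99741215e+00,
        7.00251694e-03, -1.57603299e-04]), 'tool_pos': array([0.27249129, 0.617001  , 0.22563522]), 'orientation': array([ 1.79904928e+02, -9.41325139e-03, -2.38308292e+01]), 'force': array([-0.2185821 , -0.56936563, -0.03640633]), 'moment': array([0.02098126, 0.0366653 , 0.00492633]), 'gripper_force': 0.0, 'opening': 0.08780132702651962} 0.0188
scene {'mtx': array([[467.25102484,   0.        , 321.39902434],
       [  0.        , 467.25102484, 235.6312503 ],
       [  0.        ,   0.        ,   1.        ]]), 'D': array([-0.03747827,  0.        ,  0.        ,  0.        ,  0.        ]), 'R': array([[ 0.63767002, -0.77005521, -0.01979711],
       [-0.36186538, -0.27676894, -0.89019796],
       [ 0.68002235,  0.57481644, -0.45514358]]), 't': array([-0.26829882,  0.28708261,  0.87763737])}
side {'mtx': array([[528.44041701,   0.        , 315.95155663],
       [  0.        , 528.44041701, 235.90451013],
       [  0.        ,   0.        ,   1.        ]]), 'D': array([0.01123631, 0.        , 0.        , 0.        , 0.        ]), 'R': array([[-0.86162742, -0.50747068,  0.00846778],
       [-0.27115553,  0.44615974, -0.85288696],
       [ 0.42903714, -0.73716687, -0.52202695]]), 't': array([0.47825391, 0.19559617, 1.40307612])}
```

View pics/scene0.png

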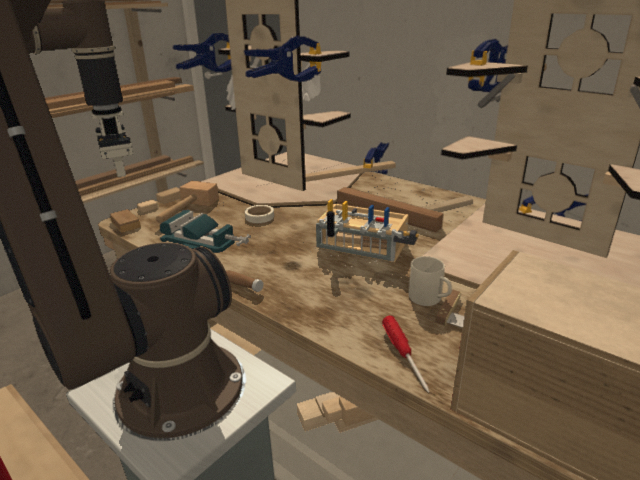

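View pics/side0.png

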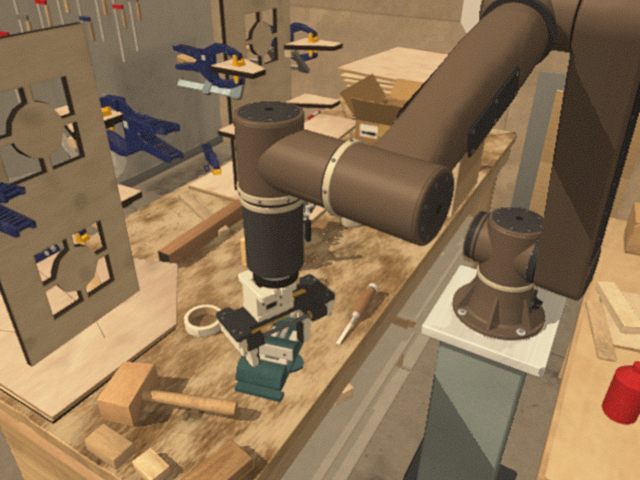

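The scene view shows the cage at about (362,230): yellow tabs near (331,205) and (345,210), blue tabs near (371,216) and (386,217), black knob near (331,223). The mug is at (427,282), the tape roll at (260,213) and the screwdriver at (405,350). In the side view the arm hides the cage.

```bash
cat > h.py <<'E'
import cv2,numpy as np
def world(m,d,u,v):
    p=cv2.undistortPoints(np.array([[u,v]],float).T.reshape(-1,1,2) if 0 else np.stack([u,v],-1).reshape(-1,1,2).astype(float),m["mtx"],m["D"]).reshape(-1,2)
    c=np.c_[p,np.ones(len(p))]*np.asarray(d)[:,None]
    return (c-m["t"])@m["R"]
def cloud(m,d,mask):
    v,u=np.nonzero(mask&(d>0)); return world(m,d[v,u],u,v)
def masks(p):
    h=cv2.cvtColor(p,cv2.COLOR_BGR2HSV); H,S,V=cv2.split(h)
    return dict(yellow=(H>18)&(H<32)&(S>170)&(V>110),blue=(H>100)&(H<125)&(S>130)&(V>50),black=(V<50))
E
python3 - <<'E'
from plant import imaging
from h import *
p=cv2.imread("pics/scene0.png");d=np.load("scene0.npy");m=imaging.camera_model("scene")
box=np.zeros(d.shape,bool);box[190:265,310:420]=1
for k,M in masks(p).items():
    n,l,s,c=cv2.connectedComponentsWithStats((M&box).astype(np.uint8))
    for i in range(1,n):
        if s[i,4]<12: continue
        P=cloud(m,d,l==i); P=P[P[:,2]>.085]
        if len(P): print(k,s[i],c[i].round(),np.median(P,0).round(3),P.min(0).round(3),P.max(0).round(3))
P=cloud(m,d,box);P=P[abs(P[:,2]-.09)<.004]
print(cv2.minAreaRect(P[:,:2].astype(np.float32)*1000), len(P))
cv2.imwrite("pics/crop.png",cv2.resize(p[180:270,300:430],None,fx=6,fy=6))
E
```

```text
yellow [327 199   5  12  42] [330. 205.] [0.609 0.126 0.131] [0.605 0.12  0.116] [0.623 0.13  0.145]
yellow [342 201   6  19  74] [344. 210.] [0.622 0.083 0.124] [0.615 0.079 0.098] [0.64  0.089 0.145]
blue [369 205   4  17  49] [370. 213.] [0.642 0.01  0.127] [0.636 0.004 0.103] [0.658 0.016 0.146]
blue [384 208   5  18  50] [386. 216.] [ 0.654 -0.033  0.126] [ 0.65  -0.036  0.1  ] [ 0.668 -0.025  0.144]
black [327 212   8  25 164] [330. 224.] [0.539 0.064 0.117] [0.533 0.059 0.085] [0.553 0.078 0.15 ]
black [394 234  22  10 127] [406. 239.] [ 0.635 -0.117  0.091] [ 0.62  -0.131  0.085] [ 0.648 -0.079  0.109]
((618.6370849609375, -6.1696014404296875), (276.5339050292969, 317.0992736816406), 15.779202461242676) 1135
```

View pics/crop.png

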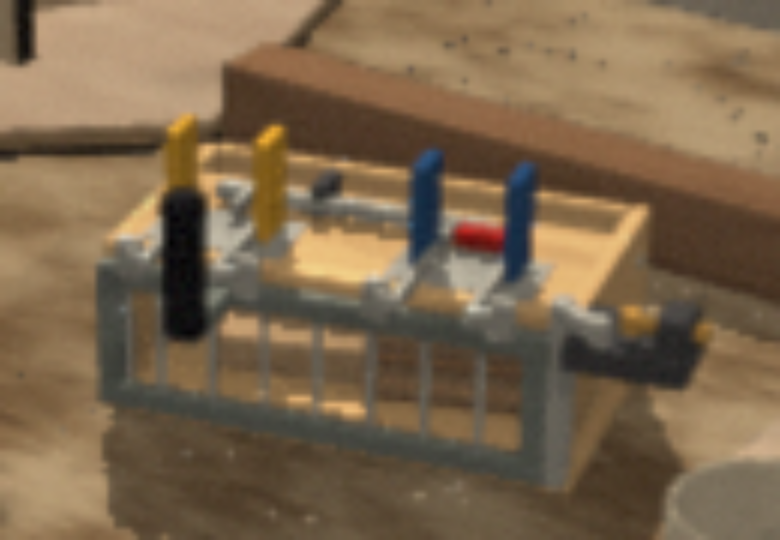

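The crop shows the cage with tabs, knob and red block as expected; the gate is shut and its hinge is at the right. The cage yaw is about 15.7°. I'm going above it for a close look.

```bash
python3 -m crank '[[[0.027,-0.04,0.005],[0,0,3.3],1],[[0.027,-0.04,0.005],[0,0,3.3],1],[[0.027,-0.04,0.005],[0,0,3.3],1],[[0.027,-0.04,0.005],[0,0,3.3],1],[[0.027,-0.04,0.005],[0,0,3.3],1],[[0.027,-0.04,0.005],[0,0,3.3],1],[[0.027,-0.04,0.005],[0,0,3.3],1],[[0.027,-0.04,0.005],[0,0,3.3],1],[[0.027,-0.04,0.005],[0,0,3.3],1],[[0.027,-0.04,0.005],[0,0,3.3],1],[[0.027,-0.04,0.005],[0,0,3.3],1],[[0.027,-0.04,0.005],[0,0,3.3],1]]' && python3 -m crank '[[[0,0,0],[0,0,0],1],[[0,0,0],[0,0,0],1],[[0,0,0],[0,0,0],1]]'
cat > look.py <<'E'
import sys
from plant import ctrl,imaging
from h import *
m=imaging.camera_model("wrist");p,d=imaging.snapshot("wrist");cv2.imwrite(sys.argv[1],p);np.save("w.npy",d)
o=ctrl.get_obs();print(o["clock"],o["tool_pos"].round(4),o["orientation"].round(2)); print("cam",(-m["R"].T@m["t"]).round(3))
for k,M in masks(p).items():
    n,l,s,c=cv2.connectedComponentsWithStats(M.astype(np.uint8))
    for i in range(1,n):
        if s[i,4]<60: continue
        P=cloud(m,d,l==i); P=P[(P[:,2]>.09)&(P[:,2]<.155)]
        if len(P)<30: continue
        top=P[P[:,2]>P[:,2].max()-.006]
        print(k,s[i],c[i].round(),"top",P[:,2].max().round(3),cv2.minAreaRect((top[:,:2]*1000).astype(np.float32)),np.median(top,0).round(4))
E
python3 look.py pics/w1.png
```

```text
clock: 1.3
tool_pos: [0.5973, 0.1356, 0.2866]
orientation: [-180.0, 0.0, 15.9]
force: [0.6, 1.3, -0.2]
opening: 0.0873
gripper_force: 0.0
clock: 1.6
tool_pos: [0.5962, 0.1378, 0.2861]
orientation: [-180.0, 0.0, 15.8]
force: [1.1, 0.1, -0.1]
opening: 0.0874
gripper_force: 0.0
1.65 [0.5961 0.1383 0.2863] [-1.7999e+02  3.0000e-02  1.5810e+01]
cam [0.661 0.155 0.444]
blue [460 186  28  34 753] [474. 202.] top 0.144 ((650.8106079101562, 15.800780296325684), (23.096464157104492, 6.894850730895996), 16.816495895385742) [0.6506 0.0162 0.1419]
blue [509 186  36  34 889] [527. 202.] top 0.144 ((662.6131591796875, -26.469215393066406), (23.132362365722656, 6.436601638793945), 16.040189743041992) [ 0.6626 -0.026   0.142 ]
black [359 276  30  32 536] [372. 292.] top 0.15 ((550.0311889648438, 71.61595916748047), (8.252683639526367, 18.72250747680664), 13.635421752929688) [0.5503 0.0695 0.1471]
```

View pics/w1.png

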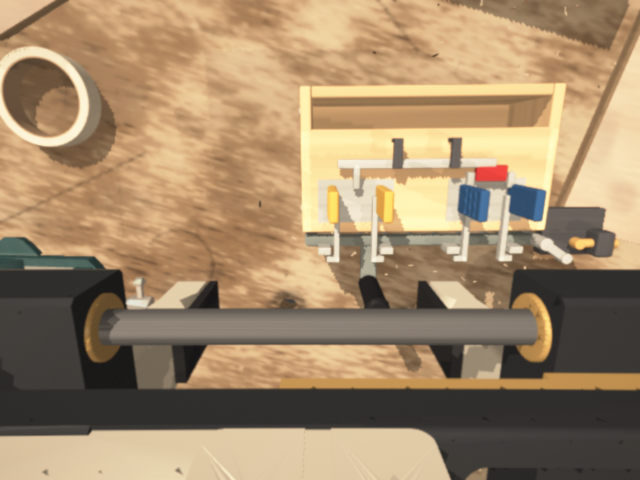

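The wrist view shows the yellow tabs at (333,204) and (385,204), the blue tabs at (474,202) and (527,202), and the knob at (372,292). I'll measure yellow from the same picture with a looser mask.

```bash
python3 - <<'E'
from plant import imaging
from h import *
m=imaging.camera_model("wrist");p=cv2.imread("pics/w1.png");d=np.load("w.npy")
H,S,V=cv2.split(cv2.cvtColor(p,cv2.COLOR_BGR2HSV));M=(H>15)&(H<32)&(S>150)
for a,b in((322,345),(370,400)):
    B=np.zeros(d.shape,bool);B[180:230,a:b]=1
    P=cloud(m,d,M&B);P=P[P[:,2]>.13]; print(len(P),cv2.minAreaRect((P[:,:2]*1000).astype(np.float32)),np.median(P,0))
E
python3 -m crank '[[[0.014,-0.014,-0.03],[0,0,0],1],[[0.014,-0.014,-0.03],[0,0,0],1]]'
```

```text
174 ((616.873779296875, 130.28079223632812), (25.033967971801758, 7.848544597625732), 16.35432243347168) [0.61840416 0.13093755 0.1417437 ]
201 ((629.0454711914062, 87.85681915283203), (25.432445526123047, 7.850796699523926), 15.798365592956543) [0.62867126 0.08953071 0.14151875]
clock: 1.85
tool_pos: [0.6248, 0.1113, 0.2272]
orientation: [-180.0, -0.2, 16.0]
force: [-0.3, 0.4, -0.2]
opening: 0.0871
gripper_force: 0.0
```

```bash
python3 -m crank '[[[-0.001,-0.001,-0.04],[0,0,0],1],[[0,0,-0.04],[0,0,0],1],[[0,0,-0.03],[0,0,0],1],[[0,0,0],[0,0,0],1],[[0,0,0],[0,0,0],1]]' && python3 -m crank '[[[0,0,0],[0,0,0],-1],[[0,0,0],[0,0,0],-1],[[0,0,0],[0,0,0],-1],[[0,0,0],[0,0,0],-1],[[0,0,0],[0,0,0],-1],[[0,0,0],[0,0,0],-1],[[0,0,0],[0,0,0],-1],[[0,0,0],[0,0,0],-1],[[0,0,0],[0,0,0],-1],[[0,0,0],[0,0,0],-1]]'
```

```text
clock: 2.35
tool_pos: [0.6237, 0.1095, 0.1172]
orientation: [180.0, 0.0, 15.9]
force: [0.8, 0.9, 1.4]
opening: 0.0875
gripper_force: 0.0
clock: 3.35
tool_pos: [0.6237, 0.1091, 0.1171]
orientation: [-180.0, -0.0, 15.8]
force: [-3.8, 2.6, 7.0]
opening: 0.0243
gripper_force: 30.0
```

```bash
python3 -m crank '[[[0,0,0],[0,0,0],-1],[[0,0,0],[0,0,0],1],[[0,0,0],[0,0,0],1],[[0,0,0],[0,0,0],1],[[0,0,0],[0,0,0],1],[[0,0,0],[0,0,0],1],[[0,0,0],[0,0,0],1],[[0,0,0],[0,0,0],1],[[0,0,0],[0,0,0],1],[[0,0,0.045],[0,0,0],1],[[0,0,0.045],[0,0,0],1],[[0,0,0.045],[0,0,0],1]]' && python3 -m crank '[[[0.011,-0.038,0],[0,0,0],1],[[0.011,-0.038,0],[0,0,0],1],[[0.011,-0.038,0],[0,0,0],1],[[0,0,0],[0,0,0],1],[[0,0,0],[0,0,0],1]]'; python3 look.py pics/w2.png
```

```text
clock: 4.55
tool_pos: [0.6234, 0.1083, 0.2531]
orientation: [180.0, 0.0, 15.8]
force: [0.9, 0.1, 0.1]
opening: 0.0876
gripper_force: 0.0
clock: 5.05
tool_pos: [0.6566, -0.0066, 0.2512]
orientation: [-180.0, 0.0, 15.7]
force: [0.4, 0.7, -0.0]
opening: 0.0879
gripper_force: 0.0
5.1 [ 0.6566 -0.0058  0.2514] [-1.7999e+02  1.0000e-02  1.5720e+01]
cam [0.722 0.011 0.41 ]
blue [282 213  12  42 395] [288. 234.] top 0.144 ((651.3778076171875, 13.864362716674805), (23.84036636352539, 7.065869331359863), 16.090482711791992) [0.6524 0.0139 0.1421]
blue [340 213  12  42 402] [346. 234.] top 0.144 ((663.2825317382812, -27.350231170654297), (23.952186584472656, 6.608096599578857), 16.70670509338379) [ 0.6641 -0.0271  0.1422]
```

View pics/w2.png

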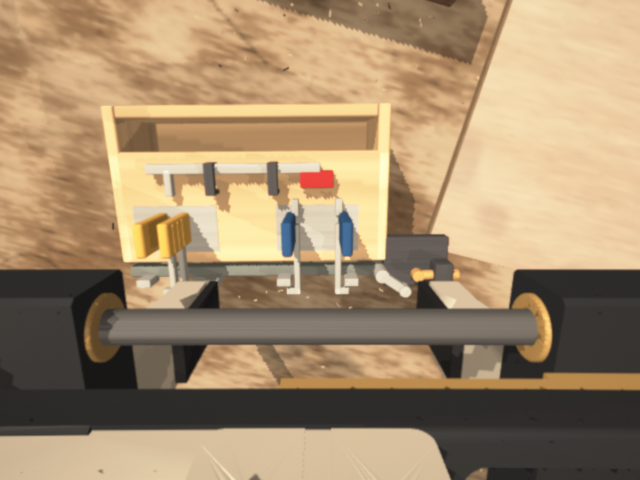

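The yellow tabs at (152,235)/(174,235) are together and the red block is drawn back to (316,180). The blue tabs at (288,234)/(346,234) are centred, so I'm squeezing them.

```bash
python3 -m crank '[[[0.001,-0.001,-0.045],[0,0,0],1],[[0,0,-0.045],[0,0,0],1],[[0,0,-0.045],[0,0,0],1],[[0,0,0],[0,0,0],1],[[0,0,0],[0,0,0],1]]' && python3 -m crank '[[[0,0,0],[0,0,0],-1],[[0,0,0],[0,0,0],-1],[[0,0,0],[0,0,0],-1],[[0,0,0],[0,0,0],-1],[[0,0,0],[0,0,0],-1],[[0,0,0],[0,0,0],-1],[[0,0,0],[0,0,0],-1],[[0,0,0],[0,0,0],-1],[[0,0,0],[0,0,0],-1],[[0,0,0],[0,0,0],-1],[[0,0,0],[0,0,0],-1]]'
```

```text
clock: 5.6
tool_pos: [0.6579, -0.0059, 0.1172]
orientation: [180.0, 0.1, 15.9]
force: [0.1, 0.4, 0.9]
opening: 0.0878
gripper_force: 0.0
clock: 6.7
tool_pos: [0.6577, -0.006, 0.1172]
orientation: [-180.0, -0.0, 15.8]
force: [-2.5, 3.0, 7.3]
opening: 0.0242
gripper_force: 30.0
```

```bash
python3 -m crank '[[[0,0,0],[0,0,0],-1],[[0,0,0],[0,0,0],1],[[0,0,0],[0,0,0],1],[[0,0,0],[0,0,0],1],[[0,0,0],[0,0,0],1],[[0,0,0],[0,0,0],1],[[0,0,0],[0,0,0],1],[[0,0,0],[0,0,0],1],[[0,0,0],[0,0,0],1],[[0,0,0.045],[0,0,0],1],[[0,0,0.045],[0,0,0],1],[[0,0,0.045],[0,0,0],1]]' && python3 -m crank '[[[-0.036,0.011,0.006],[0,0,0],1],[[-0.036,0.011,0.006],[0,0,0],1],[[-0.036,0.011,0.006],[0,0,0],1],[[-0.036,0.011,0.006],[0,0,0],1],[[-0.036,0.011,0.006],[0,0,0],1],[[0,0,0],[0,0,0],1],[[0,0,0],[0,0,0],1]]'; python3 look.py pics/w3.png
```

```text
clock: 7.9
tool_pos: [0.6573, -0.0067, 0.2531]
orientation: [180.0, 0.0, 15.8]
force: [0.9, 1.0, 0.6]
opening: 0.0874
gripper_force: 0.0
clock: 8.6
tool_pos: [0.4774, 0.0488, 0.2825]
orientation: [-180.0, -0.1, 15.9]
force: [1.5, -0.2, 0.1]
opening: 0.0879
gripper_force: 0.0
8.65 [0.4779 0.0487 0.282 ] [-1.7999e+02 -8.0000e-02  1.5820e+01]
cam [0.542 0.066 0.441]
blue [ 428    0   54   46 1768] [454.  20.] top 0.144 ((652.643310546875, -7.1428070068359375), (20.653127670288086, 24.575746536254883), 16.663278579711914) [ 0.6526 -0.0035  0.1417]
black [302 128  26  27 187] [318. 144.] top 0.15 ((542.8490600585938, 68.25369262695312), (16.412771224975586, 19.207117080688477), 57.179622650146484) [0.5405 0.0651 0.1473]
```

View pics/w3.png

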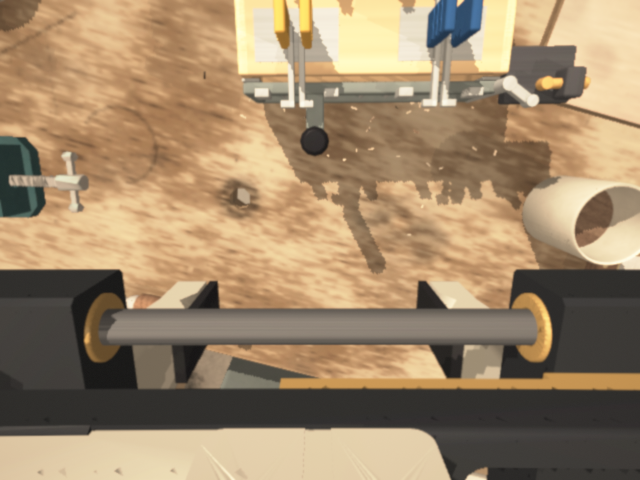

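The blue tabs are together at (440,20)/(467,20). The knob's round top is centred at (314,141), and the mug is to the right at about (585,220). Next: knob and mug positions, and the gate path.

```bash
python3 - <<'E'
from plant import imaging
from h import *
m=imaging.camera_model("wrist");d=np.load("w.npy")
C=-m["R"].T@m["t"]
def ray(u,v,z):
    P=world(m,[1.],np.array([u]),np.array([v]))[0]-C; return C+P*(z-C[2])/P[2]
K=ray(314,141,.148);print("knob",K)
a=np.radians(15.8);R=np.array([[np.cos(a),-np.sin(a)],[np.sin(a),np.cos(a)]])
H=K[:2]-R@[-.045,np.sqrt(.166**2-.045**2)];print("hinge",H)
prev=K[:2]
for t in np.arange(0,1.61,.1):
    c,s=np.cos(t),np.sin(t);k=H+np.array([[c,-s],[s,c]])@(K[:2]-H);print(round(t,2),k.round(4),((k-prev)*1000).round(1));prev=k
s=imaging.camera_model("scene");D=np.load("scene0.npy");B=np.zeros(D.shape,bool);B[258:305,408:450]=1
P=cloud(s,D,B);P=P[(P[:,2]>.02)&(P[:,2]<.1)];print("mug",P.min(0),P.max(0))
E
```

```text
knob [0.54371149 0.06913428 0.148     ]
hinge [ 0.63051739 -0.07236037]
0.0 [0.5437 0.0691] [0. 0.]
0.1 [0.53   0.0598] [-13.7  -9.4]
0.2 [0.5173 0.0491] [-12.7 -10.7]
0.3 [0.5058 0.0372] [-11.6 -11.9]
0.4 [0.4955 0.0242] [-10.3 -13. ]
0.5 [0.4865 0.0102] [ -9. -14.]
0.6 [ 0.479  -0.0046] [ -7.5 -14.8]
0.7 [ 0.473  -0.0201] [ -6.  -15.5]
0.8 [ 0.4685 -0.0361] [ -4.4 -16. ]
0.9 [ 0.4657 -0.0524] [ -2.8 -16.4]
1.0 [ 0.4646 -0.069 ] [ -1.2 -16.6]
1.1 [ 0.465  -0.0855] [  0.5 -16.6]
1.2 [ 0.4672 -0.102 ] [  2.1 -16.5]
1.3 [ 0.471  -0.1182] [  3.8 -16.2]
1.4 [ 0.4763 -0.1339] [  5.4 -15.7]
1.5 [ 0.4832 -0.1489] [  6.9 -15.1]
1.6 [ 0.4916 -0.1633] [  8.4 -14.3]
mug [ 0.50558109 -0.28842382  0.02003563] [ 0.72227789 -0.17216859  0.09527922]
```

```bash
python3 -m crank '[[[0.033,0.01,-0.02],[0,0,0],1],[[0.033,0.01,-0.02],[0,0,0],1],[[0,0,-0.04],[0,0,0],1],[[0,0,-0.04],[0,0,0],1],[[0,0,-0.04],[0,0,0],1],[[0,0,-0.01],[0,0,0],1],[[0,0,0],[0,0,0],1],[[0,0,0],[0,0,0],1]]' && python3 -m crank '[[[0,0,0],[0,0,0],-1],[[0,0,0],[0,0,0],-1],[[0,0,0],[0,0,0],-1],[[0,0,0],[0,0,0],-1],[[0,0,0],[0,0,0],-1],[[0,0,0],[0,0,0],-1],[[0,0,0],[0,0,0],-1],[[0,0,0],[0,0,0],-1],[[0,0,0],[0,0,0],-1],[[0,0,0],[0,0,0],-1],[[0,0,0],[0,0,0],-1],[[0,0,0],[0,0,0],-1]]'
```

```text
clock: 9.45
tool_pos: [0.5451, 0.0686, 0.1129]
orientation: [180.0, -0.1, 15.8]
force: [0.8, -0.4, 0.2]
opening: 0.0872
gripper_force: 0.0
clock: 10.65
tool_pos: [0.5432, 0.0701, 0.1114]
orientation: [-179.9, -0.0, 15.8]
force: [-5.1, 9.7, 2.4]
opening: 0.0196
gripper_force: 30.0
```

```bash
python3 -m crank '[[[-0.007,-0.0045,0],[0,0,0],-1],[[-0.007,-0.005,0],[0,0,0],-1],[[-0.0065,-0.005,0],[0,0,0],-1],[[-0.006,-0.0055,0],[0,0,0],-1],[[-0.006,-0.006,0],[0,0,0],-1],[[-0.0055,-0.006,0],[0,0,0],-1],[[0,0,0],[0,0,0],-1]]'
```

```text
clock: 11.35
tool_pos: [0.5034, 0.0376, 0.1114]
orientation: [-179.8, 0.1, 15.8]
force: [-10.9, 14.0, 5.0]
opening: 0.0199
gripper_force: 30.0
```

```bash
python3 -m crank '[[[-0.006,-0.0055,0],[0,0,0],-1],[[-0.005,-0.0065,0],[0,0,0],-1],[[-0.0045,-0.007,0],[0,0,0],-1],[[-0.0045,-0.007,0],[0,0,0],-1],[[-0.004,-0.0075,0],[0,0,0],-1],[[-0.0035,-0.0075,0],[0,0,0],-1],[[-0.003,-0.0075,0],[0,0,0],-1],[[-0.003,-0.008,0],[0,0,0],-1],[[-0.0025,-0.008,0],[0,0,0],-1],[[-0.002,-0.008,0],[0,0,0],-1],[[-0.0015,-0.008,0],[0,0,0],-1],[[-0.001,-0.008,0],[0,0,0],-1]]'
```

```text
clock: 12.55
tool_pos: [0.4634, -0.0521, 0.1111]
orientation: [-179.9, 0.1, 15.8]
force: [-5.8, 4.6, 2.9]
opening: 0.0194
gripper_force: 30.0
```

Following the arc well. On to about 1.45 rad, then settling.

```bash
python3 -m crank '[[[-0.0005,-0.008,0],[0,0,0],-1],[[-0.0005,-0.0085,0],[0,0,0],-1],[[0,-0.0085,0],[0,0,0],-1],[[0.0005,-0.0085,0],[0,0,0],-1],[[0.001,-0.008,0],[0,0,0],-1],[[0.001,-0.008,0],[0,0,0],-1],[[0.0015,-0.008,0],[0,0,0],-1],[[0.002,-0.008,0],[0,0,0],-1],[[0.0025,-0.008,0],[0,0,0],-1],[[0.003,-0.008,0],[0,0,0],-1],[[0.003,-0.0075,0],[0,0,0],-1],[[0,0,0],[0,0,0],-1]]' && python3 -m crank '[[[0,0,0],[0,0,0],-1],[[0,0,0],[0,0,0],-1],[[0,0,0],[0,0,0],-1],[[0,0,0],[0,0,0],-1],[[0,0,0],[0,0,0],-1]]'; python3 - <<'E'
from plant import imaging
import cv2
p,d=imaging.snapshot("scene");cv2.imwrite("pics/s2.png",cv2.resize(p[170:400,240:480],None,fx=2.5,fy=2.5))
E
```

```text
clock: 13.75
tool_pos: [0.4775, -0.1415, 0.1111]
orientation: [-180.0, 0.2, 15.7]
force: [-4.9, 1.8, 1.2]
opening: 0.0193
gripper_force: 30.0
clock: 14.25
tool_pos: [0.4772, -0.1408, 0.1111]
orientation: [-180.0, 0.1, 15.8]
force: [-5.0, 1.5, 1.2]
opening: 0.0196
gripper_force: 30.0
```

View pics/s2.png

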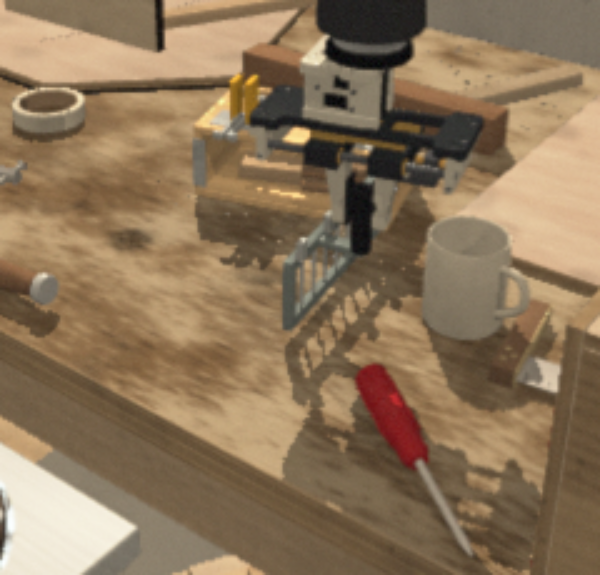

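The gate at crop (320,270) stands square to the cage with the knob gripped at (362,215). That puts it at about 1.44 rad, and the mug, tape roll and screwdriver look undisturbed. Handing in.

```bash
python3 -c "
from plant import close_job
print(close_job())"
```

```text
the job is handed in; nothing more can be done
None
```

I squeezed the yellow catch and then the blue catch fully, and handed the job in at 14.3 s on the robot's clock. The gate was held still at about 1.44 rad by the grip on its knob, and the mug, tape roll and screwdriver looked undisturbed; no verdict came back.

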